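Spring open a kitchen scale's battery door by its hidden release

TASK

The kitchen scale lies face down and its battery door is shut by a concealed catch: somewhere along the shallow slot beside the door is a flush, slightly sunken square button of the same grey plastic. Feel along the slot for it with the fingertips, press it right in and let go, so that the door springs up and stays open. Do not push or prise the door itself, do not shift or lift the scale, and leave the batteries and the other things where they are.

Things in the scene. Friction and masses are not known exactly. Their poses are not given: they have to be found in the camera images.
- scale: kitchen scale lying face down, loose, about 1.3 kg: a flat grey plastic slab 160 x 260 mm on a steel plate 168 x 268 mm; its upturned base panel is 32 mm above the worktop (rubber feet 2.5 mm high at the corners). Origin: centre of its underside. Its x axis runs from the slot to the door, its y axis along the slot (the long side), z up.
- strip (a point): middle of the slot floor (50 mm in x by 116 mm in y), 31 mm above the worktop, 1 mm below the panel, 43 mm to the -x side of the scale's centre; axes as the scale's. In the slot is the release button: a grey square 41 x 41 mm centred across the slot, its centre anywhere within 33 mm of this point along y. It sits 2 mm below the floor in a 43 x 43 mm opening; the rest of the floor is rigid.
- release (a joint): travel of the release button in m: 0 = out (at rest), grows to 0.0055 as it is pressed down. It begins to give at 1.5 N and needs 4 to 5 N to be fully in; the catch lets the door go when the button is 3 to 4 mm in. Let go, it springs back out.
- battery_door (a joint): angle of the battery door in rad: 0 = shut, flush with the panel; 0.9 = fully open. Once the catch lets go, its spring swings it to 0.9 in about 1 s and holds it there.
- door_edge (a point): middle of the free edge of the battery door, on its top. The door is a grey plate 59 mm (scale x) by 89 mm (scale y), centred along the scale's length, hinged on its edge away from the slot; its free edge lies 26 mm from the slot's rim and stands about 47 mm above the panel when open.
- battery_a: loose battery, 15 mm thick and 50 mm long along its y, lying on the worktop on the slot side of the scale; origin under its middle
- battery_b: loose battery of the same size lying on the door side of the scale; origin under its middle
- mug: small white mug, 62 x 92 x 51 mm, standing beside the scale; origin under its middle
- spice_jar: spice jar with a dark cap, 41 mm wide, 105 mm high, standing at the other end of the scale; origin under its middle
- spoon: steel measuring spoon, 119 mm long, 16 mm high, lying near the hob; origin under its middle

How it is judged:
By the outcome, as a careful person would: the job done as asked, in the order asked, and still so for the second after the job is handed in, with the robot touching nothing.
It also fails if it takes over 48 s, if anything falls off the work surface, if the arm or the gripper's body presses on something with over 40 N, if the wrist force passes 120 N, or if a joint passes its speed limit or range.

ROBOT

A 6-joint arm with a two-finger parallel gripper is mounted at the origin on a cart in front of the work surface, level with it; the furniture and walls round the work are solid. World frame = base frame: x ahead of the robot, y to its left, z up, the work surface at z = 0. Lengths are in mm, angles in degrees, forces in N, time in s.
With the tool pointing down it reaches from about 425 to 950 mm from the base axis. Payload 3.5 kg.
Tool frame: the origin (TCP) lies midway between the tips of the shut fingers; the grasp point (between the pads) lies 19 mm behind it (r.pinch_z is the distance from the TCP to the grasp point, in mm); z points along the fingers, y is the line along which they close (so a half turn about z gives the same grasp; the last joint's range is limited). The gripper opens to 85 mm and grips with 20 to 120 N. Pads are 22 mm wide; open, the fingers measure 114 mm over their backs; the gripper's body (76 mm by 85 mm) begins 54 mm behind the grasp point. The pads swing forward as they close: fully open they stand 13 mm farther back than shut.
Start: joints at [62.051, 16.404, 90.338, -0, 73.258, -8.594], TCP at [223.666, 636.851, 209.525] pointing down, gripper open.
Joint ranges: [-158.93, 158.93], [-51.34, 127.21], [12.03, 142.37], [-87.48, 267.48], [13.55, 161.25], [-162.69, 162.69]. Speed limits (degrees/s): [159.86, 159.86, 180, 180, 180, 180].

INTERFACE

Orientations are given as a 3x3 rotation matrix whose columns are the frame's x, y, z axes.
In Python, from cell import r gives the robot as it stands. The module is installed in compiled form; this text tells all that it offers. Calls block until the motion is done:
- r.move_ptp(position, orientation): joint-space move of the TCP to a pose.
- r.movel(position, velocity=150, ori=None): straight line of the TCP; ori=None keeps the orientation; velocity is the mean speed in mm/s.
- r.set_joints(angles): joint-space move.
- r.gripper_to(opening, grip_force=None): opening from 0.0 (shut) to 1.0 (fully open); grip_force is the grip in N (None keeps the last); returns when the fingers have stopped.
- r.hold(seconds).
- r.ik(position, orientation): joint angles nearest the present ones, or None.
- r.camera(name): name is "scene" or "side" or "wrist"; returns a dict with "frame" (400x640x3 uint8, red, green, blue), "mtx" (3x3 intrinsics, pixels), "rvec" (rotation vector, rad) and "tvec" (3), from world to camera coordinates, as OpenCV has them. Camera axes: x right, y down, z forward; pixel columns grow to the right and rows downward; lengths in mm; the calibration is good to about 2 mm. A picture is of the moment at which its call begins. There is no depth.
A pose or a line that the arm cannot do raises r.IKError and nothing moves.
- r.hand_in(): hands the job in; it is judged then, once.
Readings, each from a call of its own:
- r.current_time_s(): time.
- r.current_joint_positions(): joint angles.
- r.current_joint_velocities(): joint speeds.
- r.current_tau(): joint torques, N m.
- r.current_tcp_pos(): TCP position.
- r.current_tcp_rot(): TCP orientation.
- r.current_wrist_force(): force on the tool from outside, world axes, zero at the start.
- r.current_wrist_torque(): the same for the moment, N m.
- r.current_finger_gap(): opening from 0.0 (shut) to 1.0 (fully open).
- r.current_gripper_force(): force on a finger pad.
Only numpy, scipy, OpenCV 4.12 (cv2) and the standard library are available. Lean on these libraries where they do the work, as an engineer would, in place of code of your own. Each camera call takes 0.05 s, during which the arm holds its last target. There are 200 camera calls.

## Working session

There is one attempt and no reset: what is moved stays moved. The work goes in short steps, each a Python script; the robot and the scene stay as the last script left them, time stands still between calls to the robot, and variables do not carry over. Pictures are saved under pics/ and viewed, at most 10 in all, crops included, and the job is handed in when it is done.

```bash
mkdir -p pics; python3 - <<'E'
from cell import r
import cv2
for n in("scene","wrist"):
    c=r.camera(n); cv2.imwrite(f"pics/{n}0.png",c["frame"][:,:,::-1])
    R=cv2.Rodrigues(c["rvec"])[0]; print(n,-R.T@c["tvec"].ravel(),R[2],c["mtx"][0,0])
print(r.current_time_s(),r.pinch_z)
E
```

```text
scene [-6.58964941e-01 -9.34126621e+02  5.25618992e+02] [ 0.4615776   0.79187735 -0.39984544] 424.19893942621667
wrist [158.73585897 660.09778394 372.35840756] [ 0.25436713 -0.09106921 -0.96281035] 356.272345329758
0.1 18.700000000000003
```

View pics/scene0.png

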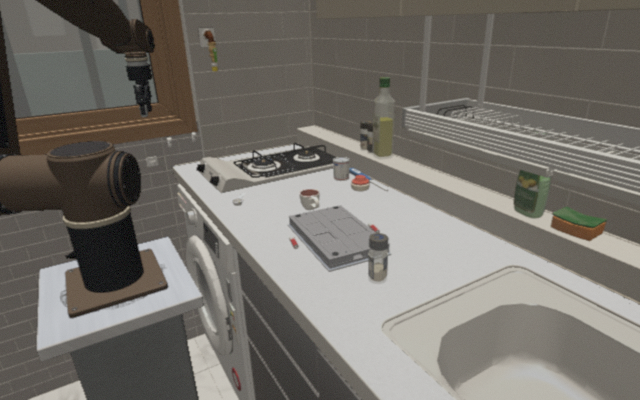

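View pics/wrist0.png

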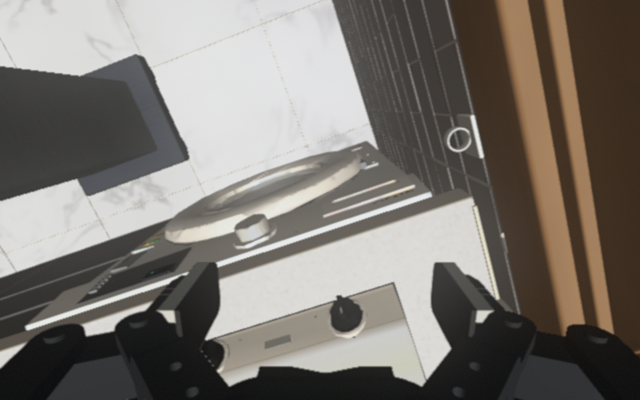

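Scene: the scale spans about (289,213), (337,206), (388,250), (330,265); the mug is at (310,199), the jar at (377,257), and the batteries at (293,243) and (374,229). The wrist view shows only the washer and hob.

```bash
cat > h.py <<'E'
import numpy as np, cv2
from cell import r
def cast(c,uv,z):
    R=cv2.Rodrigues(c["rvec"])[0]; o=-R.T@np.ravel(c["tvec"])
    p=np.c_[np.array(uv,float),np.ones(len(uv))]@np.linalg.inv(c["mtx"]).T@R
    return o+p*((z-o[2])/p[:,2])[:,None]
def down(a): # tool y axis at angle a (deg) in world, z down
    y=np.array([np.cos(np.radians(a)),np.sin(np.radians(a)),0]); z=np.array([0,0,-1.])
    return np.c_[np.cross(y,z),y,z]
E
python3 - <<'E'
from h import *
c=r.camera("scene")
print(cast(c,[(289,211),(339,206),(388,248),(328,262),(338,235)],32).round())
print(cast(c,[(310,208),(377,278),(293,243),(374,229)],0).round())
R=r.current_tcp_rot();print(R.round(3))
w=r.camera("wrist");Rw=cv2.Rodrigues(w["rvec"])[0];print((R.T@(-Rw.T@np.ravel(w["tvec"])-r.current_tcp_pos())).round(),(R.T@Rw[2]).round(2))
E
```

```text
[[ 467.   58.   32.]
 [ 603.    8.   32.]
 [ 565. -261.   32.]
 [ 415. -237.   32.]
 [ 503. -141.   32.]]
[[ 561.  106.    0.]
 [ 497. -308.    0.]
 [ 416.  -62.    0.]
 [ 636. -115.    0.]]
[[-0.943  0.331 -0.001]
 [ 0.331  0.943 -0.002]
 [ 0.    -0.002 -1.   ]]
[  69.    1. -164.] [-0.27  0.    0.96]
```

```bash
python3 - <<'E'
from h import *
r.move_ptp([450,-100,250],down(82))
w=r.camera("wrist");cv2.imwrite("pics/w1.png",w["frame"][:,:,::-1])
print(r.current_time_s(),r.current_joint_positions(),r.current_wrist_force())
E
```

```text
2.975 [-2.51108239e+01 -1.34402780e+01  1.16566211e+02  5.80317137e-03
  7.68754878e+01 -1.07168290e+02] [-0.7924467   0.21590507 -0.01698654]
```

View pics/w1.png

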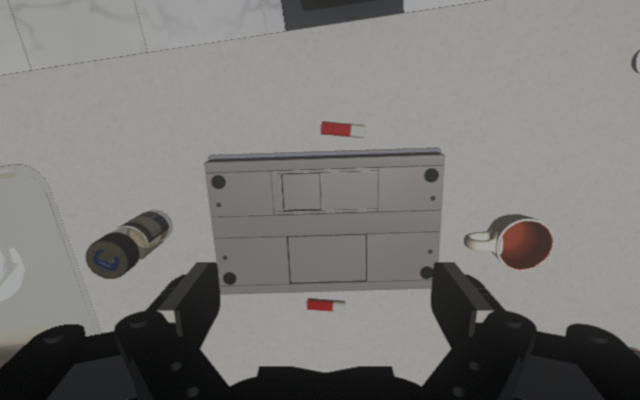

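The slot spans about (274–378, 170–212), with what looks like a square at (283–321, 174–211). The door is at (288–367, 235–283), the batteries are above and below the scale, and the jar and mug stand at either end.

```bash
python3 - <<'E'
from h import *
w=r.camera("wrist");f=w["frame"][145:300,200:450,::-1]
f=cv2.resize(f,None,fx=3.2,fy=3.2,interpolation=cv2.INTER_CUBIC)
f=cv2.createCLAHE(3,(4,4)).apply(cv2.cvtColor(f,cv2.COLOR_BGR2GRAY));cv2.imwrite("pics/w1c.png",f)
P=cast(w,[(207,163),(443,155),(440,289),(220,293)],32);print(P.round(1))
print(cast(w,[(288,235),(367,235),(367,282),(288,283)],32).round(1))
print(cast(w,[(283,174),(321,173),(321,211),(283,212)],31).round(1))
E
```

```text
[[ 423.6 -223.2   32. ]
 [ 450.5   29.1   32. ]
 [ 610.1   17.5   32. ]
 [ 578.6 -243.5   32. ]]
[[ 517.2 -150.6   32. ]
 [ 529.8  -61.3   32. ]
 [ 588.8  -67.7   32. ]
 [ 577.  -160.7   32. ]]
[[ 447.1 -144.3   31. ]
 [ 451.8 -103.2   31. ]
 [ 494.5 -109.3   31. ]
 [ 489.7 -151.7   31. ]]
```

View pics/w1c.png

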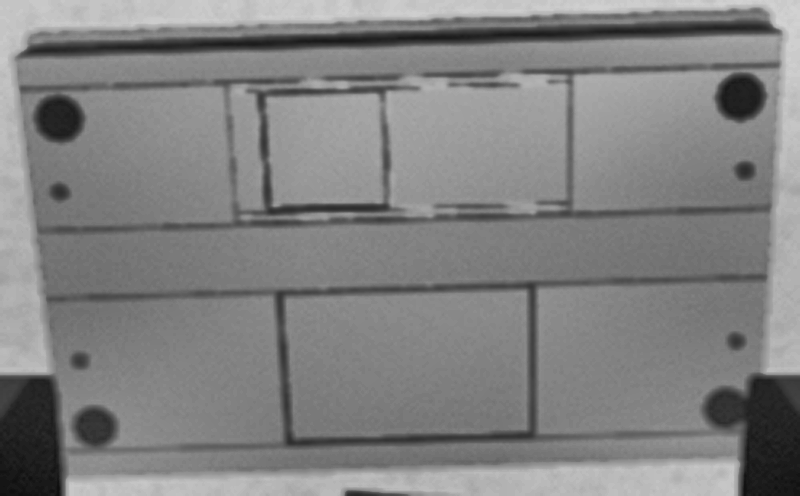

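The crop shows the button clearly: a dark-outlined square at the left of the slot, centred near full-image pixel (302,192). Its measured size is about 42 mm and its offset along the slot is about −28 mm, both as stated. Next I'll touch it with shut fingertips, watching the force.

```bash
python3 - <<'E'
from h import *
b=np.array([470.8,-127.1])
r.gripper_to(0.0,20)
r.move_ptp([*b,70],down(82))
r.movel([*b,38],60); r.hold(.3)
f0=np.mean([r.current_wrist_force() for _ in range(5)],0)
print("f0",f0.round(2),r.current_tcp_pos().round(2))
for z in np.arange(33,22.9,-0.5):
    r.movel([*b,z],20); r.hold(.1)
    f=r.current_wrist_force()-f0; t=r.current_tcp_pos()[2]
    print(z,round(t,2),f.round(2))
    if f[2]>9 or (f[2]>1.5 and t>30): break
print(r.current_time_s())
E
```

```text
f0 [0.4  0.34 0.46] [ 471.07 -127.22   38.33]
33.0 32.95 [-0.22  0.02 -0.25]
32.5 32.53 [-0.61 -0.64 -0.99]
32.0 31.99 [-0.61 -0.47 -1.15]
31.5 31.49 [ 0.29 -1.07 -0.74]
31.0 30.99 [-0.64  0.46 -1.  ]
30.5 30.5 [ 1.06 -0.81 -0.19]
30.0 30.0 [-0.58  0.16  0.44]
29.5 29.48 [-0.21 -0.96 -0.73]
29.0 29.0 [-0.12 -0.52 -1.5 ]
28.5 28.49 [-0.11  0.58 -1.1 ]
28.0 28.02 [-0.71 -0.55 -0.77]
27.5 27.5 [-0.43 -0.36 -0.16]
27.0 26.98 [-0.26 -0.44 -1.36]
26.5 26.47 [-1.22 -0.62 -0.64]
26.0 26.0 [-0.56 -0.5  -0.13]
25.5 25.47 [ 0.16  0.08 -1.84]
25.0 25.01 [-0.21 -0.58 -0.77]
24.5 24.5 [-0.72 -0.78  0.06]
24.0 24.0 [-0.65 -0.9  -0.96]
23.5 23.51 [-0.98 -0.27  0.35]
23.0 22.98 [-1.37 -0.81 -0.11]
13.0333
```

```bash
python3 - <<'E'
from h import *
print(r.current_finger_gap(),r.current_tcp_pos(),[r.current_wrist_force().round(1) for _ in range(3)])
w=r.camera("wrist")["frame"];s=r.camera("scene")["frame"][190:290,260:420]
cv2.imwrite("pics/w2.png",np.vstack([w,cv2.resize(s,(320,200))  if 0 else np.zeros((0,640,3),np.uint8)])[:,:,::-1])
sd=r.camera("side")["frame"]
cv2.imwrite("pics/s2.png",np.hstack([cv2.resize(s,(320,200)),cv2.resize(sd,(480,300))[:200]])[:,:,::-1])
E
```

```text
-0.0029449502565636783 [ 470.78883097 -127.09301249   22.98085437] [array([-1. , -0.5,  0.3]), array([-1. , -0.5,  0.3]), array([-1. , -0.5,  0.3])]
```

View pics/w2.png

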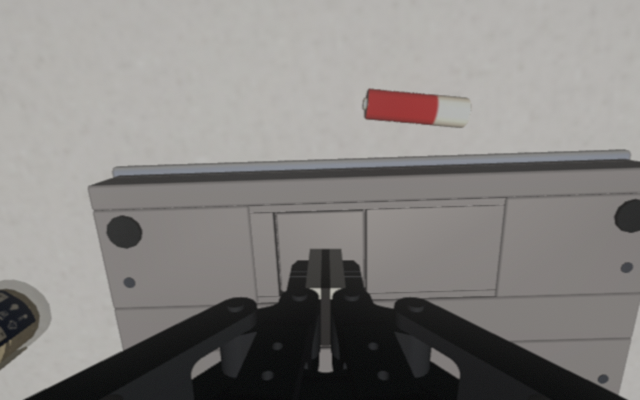

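View pics/s2.png

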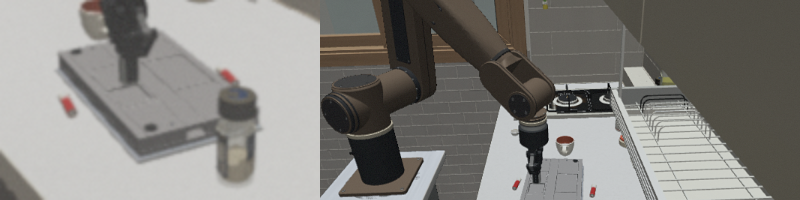

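The wrist view shows the shut fingertips at (325,250–285), inside the button outline (277–365, 210–297). The door is still shut and no force registers, so I'll keep feeling downward.

```bash
python3 - <<'E'
from h import *
b=np.array([470.8,-127.1])
def F():
    v=[]
    for _ in range(4): r.hold(.03); v.append(r.current_wrist_force())
    return np.mean(v,0)
for z in np.arange(22.5,13,-0.5):
    r.movel([*b,z],20); f=F()
    print(z,round(r.current_tcp_pos()[2],2),f.round(2))
    if f[2]>9: break
print(r.current_time_s())
E
```

```text
22.5 22.5 [-0.06  0.28 -0.56]
22.0 22.0 [-0.03 -0.   -0.15]
21.5 21.51 [-0.48  0.05  0.59]
21.0 21.01 [ 0.07  0.04 -0.37]
20.5 20.48 [0.   0.32 0.15]
20.0 19.99 [ 0.34 -0.35  0.05]
19.5 19.51 [-0.07 -0.    0.42]
19.0 19.0 [-0.34  0.41  0.2 ]
18.5 18.5 [ 0.36 -0.04  0.28]
18.0 18.0 [ 0.05 -0.34  0.25]
17.5 17.49 [-0.09 -0.02 -0.45]
17.0 17.02 [ 0.03 -0.07 -0.08]
16.5 16.47 [0.54 0.25 0.6 ]
16.0 16.01 [0.33 0.19 0.09]
15.5 15.48 [ 0.26 -0.24 -0.12]
15.0 14.99 [-0.06  0.8   0.33]
14.5 14.48 [-0.17 -0.04 -0.39]
14.0 14.02 [ 0.45 -0.3  -0.23]
13.5 13.47 [-0.43  0.08  0.21]
20.4667
```

```bash
python3 - <<'E'
from h import *
w=r.camera("wrist");c=r.camera("scene")
a=cv2.resize(w["frame"][180:320,230:390],(480,420)); b=cv2.resize(c["frame"][195:275,285:345],(315,420),interpolation=cv2.INTER_CUBIC)
cv2.imwrite("pics/w3.png",np.hstack([a,b])[:,:,::-1])
t=r.current_tcp_pos()
for k in(w,c): print(cv2.projectPoints(t.reshape(1,3),k["rvec"],k["tvec"],k["mtx"],None)[0].ravel())
print(r.current_tau().round(2), r.current_gripper_force())
E
```

```text
[323.31775272 249.57057328]
[324.16055681 242.73950003]
[  0.   -28.   -22.44  -0.     0.     0.  ] 0.0
```

View pics/w3.png

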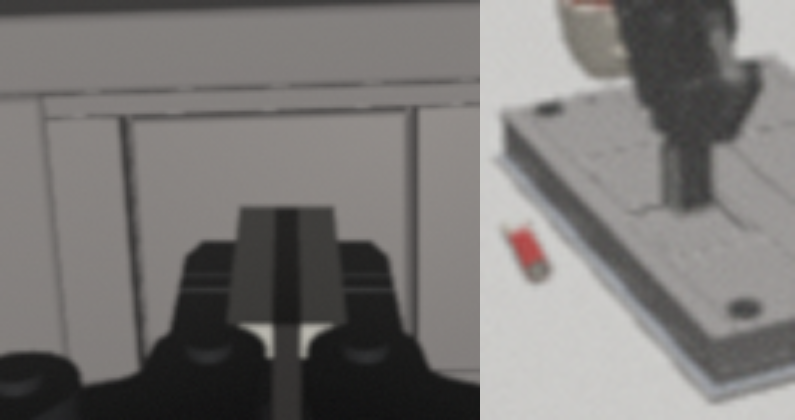

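The wrist crop shows the tips inside the button outline, not cut off by it. In the scene crop the tip is at about full-image pixel (324.5,234.6), against a projected 242.7. I'll check the actual heights numerically.

```bash
python3 - <<'E'
from h import *
w=r.camera("wrist");c=r.camera("scene")
t=r.current_tcp_pos();print(t)
for z in(13.5,23,29,36): print(z,cv2.projectPoints(np.array([[*t[:2],z]]),c["rvec"],c["tvec"],c["mtx"],None)[0].ravel())
for z in(10,20,29):
    P=cast(w,[(271.7,219.3),(367.3,216)],z);print(z,np.linalg.norm(P[1]-P[0]),P.round())
print(r.current_joint_positions().round(2))
R=w["rvec"];R=cv2.Rodrigues(R)[0];print(-R.T@np.ravel(w["tvec"])-t, r.ik(t,r.current_tcp_rot()))
for n,k in(("w",w),("c",c)): cv2.imwrite(f"pics/raw_{n}.png",k["frame"][:,:,::-1])
E
```

```text
[ 470.80607814 -127.1105165    13.52028419]
13.5 [324.15449989 242.74962558]
23 [324.05884966 239.39592524]
29 [323.99808419 237.26535867]
36 [323.926841   234.76742109]
10 47.22678593170564 [[ 453. -150.   10.]
 [ 458. -103.   10.]]
20 44.410477122161936 [[ 450. -148.   20.]
 [ 454. -104.   20.]]
29 41.875799193572576 [[ 447. -147.   29.]
 [ 451. -105.   29.]]
[ -27.05    7.99  123.45   -0.     48.55 -109.05]
[-67.99071798  10.3604434  164.17008333] [-2.70489059e+01  7.99176650e+00  1.23452894e+02 -2.12244285e-03
  4.85525117e+01 -1.09050062e+02]
```

The surface height agrees with the task, and the scene view puts the real tips at about z≈36, so they stop short of the nominal TCP. I'll keep descending under force watch.

```bash
python3 - <<'E'
from h import *
b=np.array([470.8,-127.1])
def F():
    v=[]
    for _ in range(3): r.hold(.03); v.append(r.current_wrist_force())
    return np.mean(v,0)
z=13.5
while z>-8:
    z-=.7; r.movel([*b,z],20); f=F()
    print(round(z,1),round(r.current_tcp_pos()[2],2),f.round(2))
    if f[2]>3: break
print(r.current_time_s())
w=r.camera("wrist");c=r.camera("scene")
a=cv2.resize(w["frame"][180:400,150:470],(480,330)); d=cv2.resize(c["frame"][190:270,285:365],(320,320),interpolation=cv2.INTER_CUBIC)
cv2.imwrite("pics/w4.png",np.hstack([a[:320],d])[:,:,::-1])
E
```

```text
12.8 12.79 [-0.1   0.25  0.14]
12.1 12.08 [-0.03 -0.41  0.13]
11.4 11.38 [-0.37 -0.36  0.2 ]
10.7 10.67 [-0.37  0.03 -0.3 ]
10.0 9.99 [0.19 0.12 0.09]
9.3 9.29 [ 0.21 -0.04  0.13]
8.6 8.58 [0.   0.06 0.06]
7.9 7.89 [ 0.1   0.33 -0.02]
7.2 7.28 [0.22 0.3  0.28]
6.5 6.66 [-0.29 -0.01  1.81]
5.8 5.91 [-0.37 -0.02  1.98]
5.1 5.18 [ 0.51 -0.08  2.29]
4.4 4.49 [0.14 0.03 2.71]
3.7 3.69 [ 0.74 -0.12  2.17]
3.0 3.07 [ 0.75 -0.46  2.38]
2.3 2.45 [ 0.92 -0.17  4.34]
26.2667
```

View pics/w4.png

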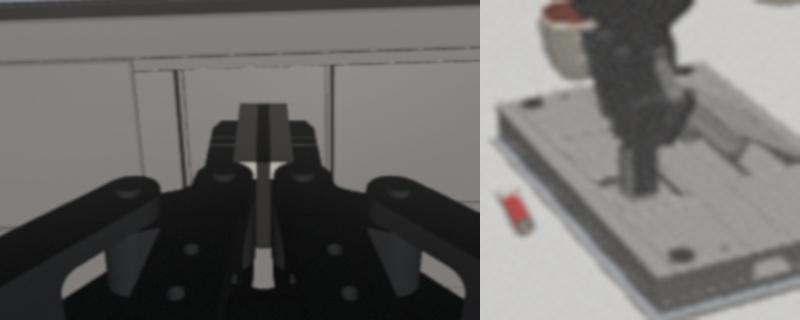

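Contact started at TCP z≈7, with the force rising to 4.3 N over about 5 mm. The scene crop shows the door already swinging up at about (735,130). I'll bottom the button gently, then let go straight up.

```bash
python3 - <<'E'
from h import *
b=np.array([470.8,-127.1])
z=2.3
while z>-1:
    z-=.4; r.movel([*b,z],15); r.hold(.1); f=r.current_wrist_force()
    print(round(z,1),round(r.current_tcp_pos()[2],2),f.round(2))
    if f[2]>6.5: break
r.hold(.3)
r.movel([*b,30],40); r.movel([*b,150],120)
r.move_ptp([450,-100,230],down(82)); r.hold(.8)
print(r.current_time_s(),r.current_wrist_force().round(2))
w=r.camera("wrist");c=r.camera("scene")
a=cv2.resize(w["frame"],(480,300)); d=cv2.resize(c["frame"][170:290,260:400],(315,270),interpolation=cv2.INTER_CUBIC)
cv2.imwrite("pics/w5.png",np.hstack([a[:270],d])[:,:,::-1])
E
```

```text
1.9 1.95 [ 0.5  -0.13  4.2 ]
1.5 1.71 [-0.22 -0.99  5.27]
1.1 1.67 [-0.05 -0.23  7.38]
30.9833 [1.05 0.21 0.18]
```

View pics/w5.png

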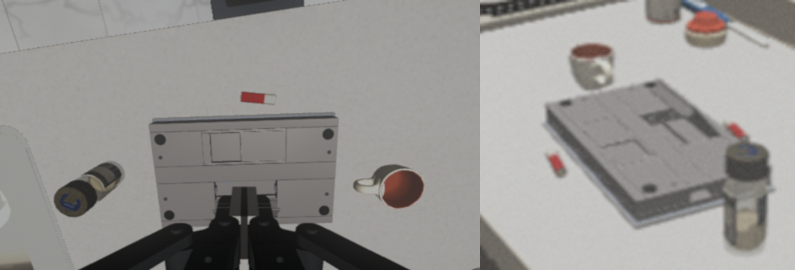

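The button bottomed with a clear stop (7.4 N at z 1.67). Both views now show the door open, with a dark cavity at crop (665,118). The button is back out, and the scale, batteries, mug and jar look unmoved.

```bash
python3 -c "
from cell import r
print(r.hand_in())"
```

```text
the job is handed in; nothing more can be done
None
```

I found the release button by camera and touch, pressed it fully in and let go; the last pictures showed the door open and nothing else visibly moved, and the job was handed in at about 31 s.

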